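# Hang the glazed door on the camera showcase

## Task

Take the pale wooden door with the glass pane out of the rack and hang it on the white showcase: lower both of its brass knuckles together onto the two upright pins, and keep hold of the door until it is fully home. Then let go and leave it hanging there at rest, swung to any angle; leave the red door standing in the rack.

Things in the scene. Friction and masses are not known exactly. Their poses are not given: they have to be found in the camera images.
- glazed_door (a point): Pale wood door with glass pane, 0.3 to 0.5 kg, upright; sizes in mm: 150 wide (y), 200 high (z), 16 thick (x). Point: its centre. Grip across x at the solid top rail, 55 to 100 above the point, mid-width. Two brass knuckles beyond its -y edge: shared upright axis at x 0, y -105; undersides at z -80 and +40; 34 high, 34 across below; bore 28 at the underside, narrowing over 20 to 14.
- red_door (a point): Bystander: solid red door, dark knuckles, else shaped like the glazed door. Point: its very centre, same axes. The doors stand in two parallel slots of a low dark rack, 100 mm apart along their x, either way round; slot walls reach 32 mm up the doors: lift straight up. The rack is clear on the doors' -y side.
- pin_lower (a point): Sizes in mm. Foot of the lower pin of the fixed white showcase (200 wide, 130 deep, 256 high): top of a dark collar 36 across, 50 above the bench; a brass pin, 10 across with tapered tip, stands 34 up from it. Axes: z up, y straight out of the open front, x along the front, which is 24 behind. A lower knuckle that is home rests its underside here. Easiest with the door's axes parallel.
- pin_upper (a point): Foot of the upper pin: same form and axes, 120 mm straight above the lower; bracket and collar are 8 mm thick. An upper knuckle that is home rests its underside here. The lower knuckle cannot come down past this bracket: bring the door in level from the front (+y side), 40 to 70 mm above its home height, so that each knuckle is over its own pin, then lower.

How it is judged:
On the way:
1. Both knuckles are down home on their pins while the fingers still hold the glazed door (x of pin_lower in the frame of glazed_door between -0.01 and 0.01 m and y of pin_lower in the frame of glazed_door between -0.115 and -0.095 m and z of pin_lower in the frame of glazed_door between -0.088 and -0.072 m and x of pin_upper in the frame of glazed_door between -0.01 and 0.01 m and y of pin_upper in the frame of glazed_door between -0.115 and -0.095 m and z of pin_upper in the frame of glazed_door between 0.032 and 0.048 m and contact force between the fingers and glazed above 1 N), for 0.1 s.
At the end, for the whole second after the job is handed in: The glazed door hangs on the showcase, both knuckle undersides within 8 mm of resting on their collars and both knuckle axes within 10 mm of their pins, at rest and released, at any swing angle; the red door still stands in the rack within 30 mm of where it was (x of pin_lower in the frame of glazed_door between -0.01 and 0.01 m and y of pin_lower in the frame of glazed_door between -0.115 and -0.095 m and z of pin_lower in the frame of glazed_door between -0.088 and -0.072 m and x of pin_upper in the frame of glazed_door between -0.01 and 0.01 m and y of pin_upper in the frame of glazed_door between -0.115 and -0.095 m and z of pin_upper in the frame of glazed_door between 0.032 and 0.048 m and linear speed of glazed below 0.03 m/s and angular speed of glazed below 0.2 rad/s and distance of red_door from where it was at the start of the episode below 0.03 m and angle between red_door's own z axis and vertical below 0.2 rad); the robot touches nothing.
It fails at once if the red door is knocked, tipped or taken out of its slot (distance of red_door from where it was at the start of the episode above 0.03 m).
It also fails if it takes over 42 s, if anything falls off the work surface, if the arm or the gripper's body presses on something with over 40 N, if the wrist force passes 120 N, or if a joint passes its speed limit or range.

## Robot

A 6-joint arm with a two-finger parallel gripper is mounted at the origin on the work surface. World frame = base frame: x ahead of the robot, y to its left, z up, the work surface at z = 0. Lengths are in m, angles in rad, forces in N, time in s.
With the tool pointing down it reaches from about 0.3 to 0.825 m from the base axis. Payload 5.4 kg.
Tool frame: the origin (TCP) lies at the very end of the fingers, on their centre line; the grasp point (between the pads) lies 19 mm behind it; z points along the fingers, y is the line along which they close (so a half turn about z gives the same grasp; the last joint's range is limited). The gripper opens to 92 mm and grips with 3 to 60 N. Pads are 20 mm wide; open, the fingers measure 128 mm over their backs; the gripper's body (75 mm by 189 mm) begins 69 mm behind the grasp point.
Start: joints at [0.964, 0.158, 1.597, -0, 1.386, -0.21], TCP at [0.222, 0.53, 0.215] pointing down, gripper open.
Joint ranges: [-2.91, 2.91], [-0.94, 2.29], [0.18, 2.7], [-1.29, 4.43], [0.17, 2.64], [-3, 3]. Speed limits (rad/s): [2.57, 2.57, 3.14, 3.14, 3.14, 3.14].

## Interface

Orientations are given as a unit quaternion [w, x, y, z].
In Python, from rig import manip gives the robot as it stands.
- The arm moves only by the tool play_rows, never from a script. Its argument "deltas" is a list of rows, each an object of numbers: "dx", "dy", "dz": the shift along the tool's x, y, z in units of 300 mm (1.0 is 300 mm); "spin": the turn about the tool's z in units of pi rad (1.0 is pi rad). In form: [{"dx": .., "dy": .., "dz": .., "spin": ..}, ...]. A call has 1 to 20 rows; each row shifts and turns the commanded pose from where the row before left it, along the tool's axes as they then stand; what a row does not reach is not made up. A row lasts 1/10 s, in which the tool goes at most 50 mm and 8.59 degrees, less where a joint would pass 70% of its speed; a pose out of reach is approached as far as the arm can. A call with a number of a shift or a turn outside -1 to 1 is refused whole. A call with a gripper value outside its range is refused whole. "grip" is the opening, from 0 (shut) to 1 (fully open), set as the call begins (left out, the last holds). The fingers move at their own pace and stop on an object; the grip force is fixed at half the most. Time passes only in rows, so rows that do not move let the fingers close. It gives the time, the measured TCP pose, the force, the opening and the grip force at its end, in the units of the state.
- manip.get_state(): the state, without advancing time (a new reading comes with each control period).
- manip.capture(name): name is "scene" or "top"; returns (picture, depth): 420x560x3 uint8, red, green, blue; 420x560 float32, m along the optical axis (not along the pixel's ray), 0 where there is no reading.
- manip.get_calibration(name): a dict with "mtx" (3x3 intrinsics, pixels), "origin" and "attitude" of the camera in the world. Camera axes: x right, y up, looking along -z (the intrinsics and any distortion apply to the point x, -y, -z); pixel columns grow to the right and rows downward; lengths in m; the calibration is good to about 2 mm. A picture is of the moment at which its call begins. get_calibration takes no time and is no camera call.
- manip.close_job(): hands the job in; it is judged then, once.
Trained networks look in the newest picture that a camera, given by its name, has taken for a name from the list of things; names that differ only in an ending like _2 or _b are one class to them, and where a whole thing is asked for, a point or a joint stands for the part that bears it (a point fixed in the world has none). Each returns a list of dicts, best first, with "p" (0 to 1); they miss things now and then, are a little off and sometimes report something else, mostly with a low value. They report only what shows in the picture. A call takes as long as a camera call.
- manip.outline_of(camera, query): "region" (420x560 bool, what is visible of it) and "position" ([row, column] in pixels, amid what is visible of it).
The state is a dict: "t": time; "joint_positions": joint angles; "qvel": joint speeds; "tau": joint torques, N m; "tool_pos": TCP position; "tcp_rot": TCP orientation; "force": force on the tool from outside, world axes, zero at the start; "ft_torque": the same for the moment, N m; "width": finger opening in m; "gripper_force": force on a finger pad.
Only numpy, scipy, OpenCV 4.12 (cv2) and the standard library are available. Lean on these libraries where they do the work, as an engineer would, in place of code of your own. Each camera call takes 0.05 s, during which the arm holds its last target. There are 200 camera calls.

## Working session

There is one attempt and no reset: what is moved stays moved. The work goes in short steps, Python scripts to look and compute and a tool call to move; the robot and the scene stay as the last step left them, time stands still between calls to the robot, and variables do not carry over. Pictures are saved under pics/ and viewed, at most 10 in all, crops included, and the job is handed in when it is done.

Besides the shell and the picture viewer there is one more tool, called after "Call:" in YAML: its name, and indented under it one key for each argument. play_rows: Moves the arm, as the interface text tells. Its arguments: {"type":"object","properties":{"deltas":{"type":"array","items":{"type":"object","properties":{"dx":{"type":"number"},"dy":{"type":"number"},"dz":{"type":"number"},"spin":{"type":"number"}}}},"grip":{"type":"number"}},"required":["deltas"]}

```bash
mkdir -p pics; ls; cat > h.py <<'E'
import numpy as np,cv2
from rig import manip
from scipy.spatial.transform import Rotation as R
def cal(n):
    c=manip.get_calibration(n); a=np.array(c["attitude"],float)
    Rm=a if a.shape==(3,3) else R.from_quat(a[[1,2,3,0]]).as_matrix()
    return np.array(c["mtx"],float),np.array(c["origin"],float),Rm
def cloud(n,d):
    K,o,Rm=cal(n); v,u=np.mgrid[:d.shape[0],:d.shape[1]]
    p=np.stack([(u-K[0,2])/K[0,0]*d,-(v-K[1,2])/K[1,1]*d,-d],-1)
    return p@Rm.T+o
E
python3 - <<'E'
from h import *
for n in("scene","top"):
    im,d=manip.capture(n); np.savez(f"/tmp/{n}.npz",im=im,d=d)
    cv2.imwrite(f"pics/{n}0.png",im[:,:,::-1]); c=manip.get_calibration(n); print(n,c)
    for q in("glazed_door","red_door","pin_lower","pin_upper"):
        for r in manip.outline_of(n,q)[:2]:
            P=cloud(n,d); m=r["region"]&(d>0); print(q,round(r["p"],2),r["position"],m.sum(),np.median(P[m],0).round(3),np.percentile(P[m],[2,98],axis=0).round(3).tolist() if m.any() else '')
            np.save(f"/tmp/{n}_{q}.npy",r["region"]) if r is not None else 0
print(manip.get_state())
E
```

```text
pics
scene {'mtx': array([[397.89311495,   0.        , 283.36593438],
       [  0.        , 397.89311495, 209.94194317],
       [  0.        ,   0.        ,   1.        ]]), 'origin': array([0.91793737, 0.1857944 , 0.61816633]), 'attitude': array([0.42778041, 0.1682125 , 0.32091808, 0.82808216])}
glazed_door 0.83 [129.3, 247.4] 4221 [ 0.45  -0.226  0.163] [[0.426, -0.328, 0.012], [0.469, -0.144, 0.213]]
red_door 0.81 [168.0, 212.9] 6228 [ 0.553 -0.223  0.143] [[0.529, -0.313, 0.031], [0.568, -0.129, 0.213]]
pin_lower 0.77 [298.8, 475.4] 28937 [0.625 0.232 0.256] [[0.446, 0.142, 0.019], [0.641, 0.292, 0.258]]
pin_upper 0.91 [296.2, 478.5] 28688 [0.625 0.232 0.256] [[0.448, 0.142, 0.023], [0.641, 0.291, 0.258]]
top {'mtx': array([[386.67743984,   0.        , 279.88550237],
       [  0.        , 386.67743984, 208.71754059],
       [  0.        ,   0.        ,   1.        ]]), 'origin': array([ 0.52736435, -0.03410357,  0.87611761]), 'attitude': array([ 0.7169976 ,  0.02679331, -0.0307121 , -0.69588313])}
glazed_door 0.8 [282.9, 388.8] 2350 [ 0.451 -0.237  0.18 ] [[0.427, -0.325, 0.029],
[... 349 characters left out ...]
oint_positions': array([ 9.63908117e-01,  1.58415154e-01,  1.59705844e+00, -1.50976196e-05,
        1.38620046e+00, -2.10111637e-01]), 'qvel': array([-2.21312454e-03, -1.24148199e-03, -8.21974109e-04,  1.46032050e-03,
        1.84449594e-03, -5.48494543e-05]), 'tau': array([ 2.92859215e-05, -3.85225332e+01, -3.22065532e+01,  7.00379047e-02,
        3.15871183e-02, -3.37114784e-05]), 'tool_pos': array([0.22221093, 0.53027831, 0.21456332]), 'tcp_rot': array([-9.35743365e-06,  1.97088128e-01,  9.80385775e-01, -4.02987178e-05]), 'force': array([ 0.21403399,  0.75710494, -0.49374685]), 'ft_torque': array([ 0.04099466, -0.02548625,  0.02988646]), 'gripper_force': 0.0, 'width': 0.09196657175826341}
```

View pics/scene0.png

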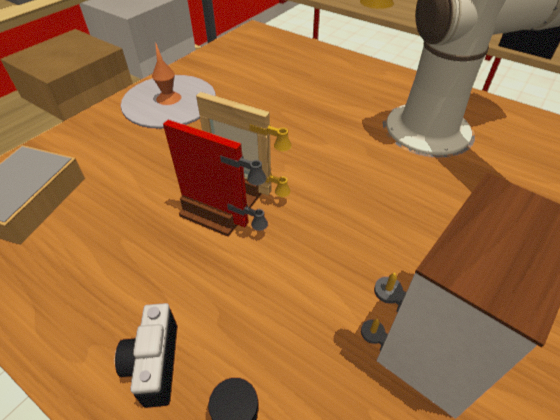

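View pics/top0.png

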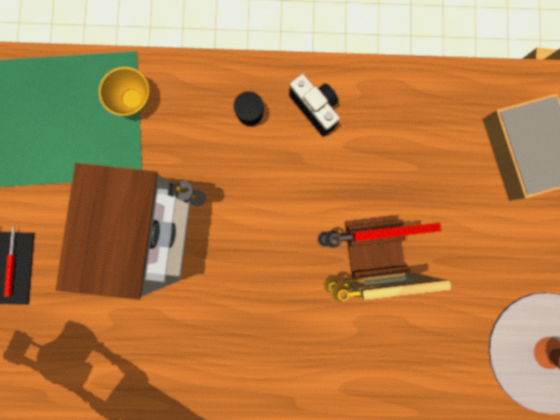

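The pictures show the glazed door in the nearer slot, with its top rail around (365–450, 291) in the top view, the knuckles on its left (+y) side, and the red door behind it. The showcase opens towards -y, and its pins are at about (389,283) and (374,328) in the scene view. The axes are already nearly parallel, so I'll measure next.

```bash
cat > m.py <<'E'
from h import *
import sys
def show(name,P):
    c=P[:,:2]; r=cv2.minAreaRect((c*1000).astype(np.float32)); print(name,len(P),"mean",P.mean(0).round(4),"rect",np.round(r,1) if 0 else r)
if __name__=="__main__":
  for n in("scene","top"):
    z=np.load(f"/tmp/{n}.npz"); im,d=z["im"],z["d"]; P=cloud(n,d); ok=d>0
    for q in("glazed_door","red_door"):
        m=np.load(f"/tmp/{n}_{q}.npy")&ok; T=P[m&(P[...,2]>.207)]; show(n+" "+q+" top",T)
        Q=P[m]; pc=T.mean(0); K=Q[Q[:,1]>T[:,1].max()+.012]
        for a,b in((.17,.2),(.05,.08)):
            k=K[(K[:,2]>a)&(K[:,2]<b)]; print("  knuckle",len(k),(np.percentile(k,[1,50,99],axis=0).round(4).tolist() if len(k) else ''))
    # showcase top and pins
    T=P[ok&(P[...,2]>.25)&(P[...,2]<.262)&(P[...,1]>.1)&(P[...,1]<.33)&(P[...,0]>.4)&(P[...,0]<.68)]; show(n+" case top",T)
    B=(P[...,1]>.06)&(P[...,1]<.15)&(P[...,0]>.55)&(P[...,0]<.68)&ok
    for a,b in((.165,.176),(.177,.21),(.044,.056),(.058,.09)):
        k=P[B&(P[...,2]>a)&(P[...,2]<b)]; 
        if len(k)>3: show(f"{n} pins z{a}-{b}",k); print("   ",np.percentile(k,[2,50,98],axis=0).round(4).tolist())
E
python3 m.py
```

```text
scene glazed_door top 565 mean [ 0.4544 -0.2537  0.2116] rect ((492.65380859375, -251.65257263183594), (103.08952331542969, 151.48977661132812), 7.315523624420166)
  knuckle 107 [[0.4277, -0.158, 0.1704], [0.4423, -0.1501, 0.1804], [0.5336, -0.1453, 0.1874]]
  knuckle 80 [[0.4274, -0.1578, 0.0503], [0.4396, -0.1499, 0.0606], [0.4457, -0.1447, 0.0681]]
scene red_door top 691 mean [ 0.5516 -0.2391  0.2116] rect ((550.3515625, -242.89877319335938), (18.972381591796875, 149.90757751464844), 7.871840953826904)
  knuckle 200 [[0.527, -0.1558, 0.1703], [0.5388, -0.1395, 0.1809], [0.5451, -0.1293, 0.1876]]
  knuckle 153 [[0.5259, -0.1553, 0.0506], [0.5378, -0.1393, 0.0608], [0.5453, -0.1288, 0.0678]]
scene case top 15632 mean [0.5583 0.2339 0.2567] rect ((536.6472778320312, 237.11920166015625), (133.39480590820312, 209.21192932128906), 85.50843048095703)
scene pins z0.165-0.176 388 mean [0.6187 0.1373 0.1705] rect ((615.4917602539062, 136.23733520507812), (27.445392608642578, 35.136199951171875), 89.50170135498047)
    [[0.5996, 0.1239, 0.1656], [0.6198, 0.1372, 0.1707], [0.6324, 0.1495, 0.1
[... 1843 characters left out ...]
.177-0.21 39 mean [0.6131 0.1415 0.195 ] rect ((613.657958984375, 142.63465881347656), (8.643829345703125, 9.11005687713623), 78.12541961669922)
    [[0.6092, 0.1383, 0.1801], [0.6131, 0.1409, 0.1975], [0.6178, 0.147, 0.2047]]
top pins z0.044-0.056 146 mean [0.6135 0.138  0.0499] rect ((614.8038330078125, 137.65234375), (35.03827667236328, 23.758211135864258), 1.7344907522201538)
    [[0.5974, 0.126, 0.0466], [0.6127, 0.138, 0.05], [0.6299, 0.1493, 0.0537]]
top pins z0.058-0.09 26 mean [0.6132 0.1417 0.0748] rect ((612.8507080078125, 142.58277893066406), (7.516849517822266, 9.45971965789795), 40.2725715637207)
    [[0.6092, 0.1388, 0.0593], [0.6132, 0.1412, 0.0767], [0.6177, 0.1476, 0.0831]]
```

Call:
play_rows:
  deltas:
    - {"dz":-0.06,"spin":0.0469}
    - {"dz":-0.06,"spin":0.0469}
    - {"dz":-0.06,"spin":0.0469}
    - {"dz":-0.06,"spin":0.0469}
    - {"dz":-0.06,"spin":0.0469}
    - {"dz":-0.06,"spin":0.0469}
    - {"dz":-0.06,"spin":0.0469}
    - {}
  grip: 1

```text
schema error: expected keys dx, dy, dz, spin
```

Call:
play_rows:
  deltas:
    - {"dx":0,"dy":0,"dz":-0.06,"spin":0.0469}
    - {"dx":0,"dy":0,"dz":-0.06,"spin":0.0469}
    - {"dx":0,"dy":0,"dz":-0.06,"spin":0.0469}
    - {"dx":0,"dy":0,"dz":-0.06,"spin":0.0469}
    - {"dx":0,"dy":0,"dz":-0.06,"spin":0.0469}
    - {"dx":0,"dy":0,"dz":-0.06,"spin":0.0469}
    - {"dx":0,"dy":0,"dz":-0.06,"spin":0.0469}
    - {"dx":0,"dy":0,"dz":0,"spin":0}
  grip: 1

```text
t: 1.3
tool_pos: [0.2229, 0.5313, 0.3436]
tcp_rot: [-0.0, 0.655, 0.756, 0.003]
force: [0.1, -0.3, -0.4]
width: 0.0917
gripper_force: 0.0
```

Call:
play_rows:
  deltas:
    - {"dx":-0.07,"dy":0.01,"dz":0,"spin":0}
    - {"dx":-0.146,"dy":0.02,"dz":0,"spin":0}
    - {"dx":-0.146,"dy":0.02,"dz":0,"spin":0}
    - {"dx":-0.146,"dy":0.02,"dz":0,"spin":0}
    - {"dx":-0.146,"dy":0.02,"dz":0,"spin":0}
    - {"dx":-0.146,"dy":0.02,"dz":0,"spin":0}
    - {"dx":-0.146,"dy":0.02,"dz":0,"spin":0}
    - {"dx":-0.146,"dy":0.02,"dz":0,"spin":0}
    - {"dx":-0.146,"dy":0.02,"dz":0,"spin":0}
    - {"dx":-0.146,"dy":0.02,"dz":0,"spin":0}
    - {"dx":-0.146,"dy":0.02,"dz":0,"spin":0}
    - {"dx":-0.146,"dy":0.02,"dz":0,"spin":0}
    - {"dx":-0.146,"dy":0.02,"dz":0,"spin":0}
    - {"dx":-0.146,"dy":0.02,"dz":0,"spin":0}
    - {"dx":-0.146,"dy":0.02,"dz":0,"spin":0}
    - {"dx":-0.146,"dy":0.02,"dz":0,"spin":0}
    - {"dx":-0.146,"dy":0.02,"dz":0,"spin":0}
    - {"dx":-0.146,"dy":0.02,"dz":0,"spin":0}
    - {"dx":-0.146,"dy":0.02,"dz":0,"spin":0}
    - {"dx":0,"dy":0,"dz":0,"spin":0}

```text
t: 3.3
tool_pos: [0.4468, -0.2588, 0.3376]
tcp_rot: [-0.002, 0.655, 0.755, -0.0]
force: [-0.3, 1.0, -0.5]
width: 0.0919
gripper_force: 0.0
```

Call:
play_rows:
  deltas:
    - {"dx":0.009,"dy":0.016,"dz":0.05,"spin":0}
    - {"dx":0,"dy":0,"dz":0.1,"spin":0}
    - {"dx":0,"dy":0,"dz":0.1,"spin":0}
    - {"dx":0,"dy":0,"dz":0.1,"spin":0}
    - {"dx":0,"dy":0,"dz":0.1,"spin":0}
    - {"dx":0,"dy":0,"dz":0.07,"spin":0}
    - {"dx":0,"dy":0,"dz":0.04,"spin":0}
    - {"dx":0,"dy":0,"dz":0,"spin":0}
    - {"dx":0,"dy":0,"dz":0,"spin":0}

```text
t: 4.2
tool_pos: [0.4519, -0.2513, 0.1733]
tcp_rot: [0.001, 0.654, 0.756, 0.0]
force: [0.4, -0.5, 0.6]
width: 0.0921
gripper_force: 0.0
```

Call:
play_rows:
  deltas:
    - {"dx":0,"dy":0,"dz":0,"spin":0}
    - {"dx":0,"dy":0,"dz":0,"spin":0}
    - {"dx":0,"dy":0,"dz":0,"spin":0}
    - {"dx":0,"dy":0,"dz":0,"spin":0}
    - {"dx":0,"dy":0,"dz":0,"spin":0}
    - {"dx":0,"dy":0,"dz":0,"spin":0}
    - {"dx":0,"dy":0,"dz":0,"spin":0}
    - {"dx":0,"dy":0,"dz":0,"spin":0}
  grip: 0

```text
t: 5.0
tool_pos: [0.4515, -0.2518, 0.1726]
tcp_rot: [-0.0, 0.655, 0.756, -0.0]
force: [-0.2, -0.4, 0.2]
width: 0.0297
gripper_force: 0.0
```

Call:
play_rows:
  deltas:
    - {"dx":0,"dy":0,"dz":0,"spin":0}
    - {"dx":0,"dy":0,"dz":0,"spin":0}
    - {"dx":0,"dy":0,"dz":0,"spin":0}
    - {"dx":0,"dy":0,"dz":0,"spin":0}
    - {"dx":0,"dy":0,"dz":0,"spin":0}
  grip: 0

```text
t: 5.5
tool_pos: [0.4514, -0.2518, 0.1726]
tcp_rot: [-0.0, 0.655, 0.756, -0.0]
force: [-1.3, 0.3, -0.5]
width: 0.0158
gripper_force: 30.0
```

Call:
play_rows:
  deltas:
    - {"dx":0,"dy":0,"dz":-0.02,"spin":0}
    - {"dx":0,"dy":0,"dz":-0.04,"spin":0}
    - {"dx":0,"dy":0,"dz":-0.05,"spin":0}
    - {"dx":0,"dy":0,"dz":-0.05,"spin":0}
    - {"dx":0,"dy":0,"dz":-0.05,"spin":0}
    - {"dx":0,"dy":0,"dz":-0.03,"spin":0}
    - {"dx":0,"dy":0,"dz":0,"spin":0}
    - {"dx":0,"dy":0,"dz":0,"spin":0}

```text
t: 6.3
tool_pos: [0.4514, -0.2516, 0.2444]
tcp_rot: [-0.0, 0.655, 0.756, 0.0]
force: [-0.8, -0.7, -5.4]
width: 0.0155
gripper_force: 30.0
```

Call:
play_rows:
  deltas:
    - {"dx":0.05,"dy":0,"dz":0,"spin":0}
    - {"dx":0.1,"dy":0,"dz":0,"spin":0}
    - {"dx":0.1,"dy":0,"dz":0,"spin":0}
    - {"dx":0.1,"dy":0,"dz":0,"spin":0}
    - {"dx":0.1,"dy":0,"dz":0,"spin":0}
    - {"dx":0.083,"dy":0,"dz":0,"spin":0}
    - {"dx":0,"dy":0,"dz":0,"spin":0.0239}
    - {"dx":0,"dy":0,"dz":0,"spin":0.0239}
    - {"dx":0,"dy":0,"dz":0,"spin":0.0239}
    - {"dx":0.1,"dy":0,"dz":0,"spin":0}
    - {"dx":0.1,"dy":0,"dz":0,"spin":0}
    - {"dx":0.094,"dy":0,"dz":0,"spin":0}
    - {"dx":0,"dy":0.06,"dz":0,"spin":0}
    - {"dx":0,"dy":0.1,"dz":0,"spin":0}
    - {"dx":0,"dy":0.1,"dz":0,"spin":0}
    - {"dx":0,"dy":0.1,"dz":0,"spin":0}
    - {"dx":0,"dy":0.1,"dz":0,"spin":0}
    - {"dx":0,"dy":0.097,"dz":0,"spin":0}
    - {"dx":0,"dy":0,"dz":0,"spin":0}
    - {"dx":0,"dy":0,"dz":0,"spin":0}

```text
t: 8.3
tool_pos: [0.6016, -0.0184, 0.2432]
tcp_rot: [-0.001, 0.736, 0.678, -0.001]
force: [0.6, -0.2, -5.2]
width: 0.0162
gripper_force: 30.0
```

```bash
cat > look.py <<'E'
from h import *
import sys
tag=sys.argv[1]
for n in("scene","top"):
    im,d=manip.capture(n); np.savez(f"/tmp/{n}{tag}.npz",im=im,d=d); cv2.imwrite(f"pics/{n}{tag}.png",im[:,:,::-1])
    P=cloud(n,d); ok=d>0
    for r in manip.outline_of(n,"glazed_door")[:1]:
        m=r["region"]&ok; Q=P[m]; print(n,r["p"],m.sum())
        T=Q[Q[:,2]>Q[:,2].max()-.008] if 0 else Q; print(" zpct",np.percentile(Q[:,2],[1,50,95,99]).round(4))
        np.save(f"/tmp/{n}{tag}_g.npy",m)
s=manip.get_state(); print(s["t"],s["tool_pos"],s["tcp_rot"],s["width"])
E
python3 look.py 1
```

```text
scene 0.88 8472
 zpct [0.0846 0.1889 0.2827 0.2841]
top 0.85 369
 zpct [-0.0013  0.2275  0.2694  0.2833]
8.5 [ 0.60170735 -0.01892165  0.2447061 ] [-1.75936227e-04  7.35642216e-01  6.77370278e-01 -7.29207400e-05] 0.0156673515888338
```

View pics/scene1.png

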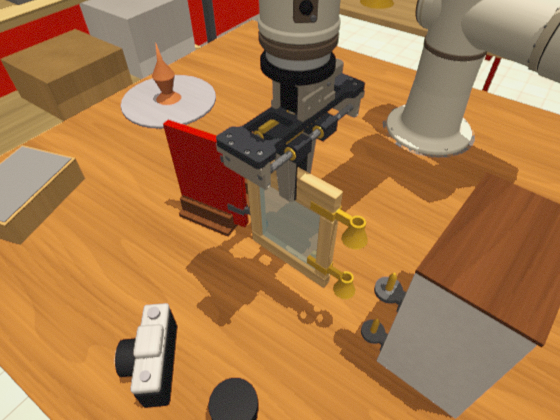

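```bash
python3 - <<'E'
from h import *
for n in("scene","top"):
    z=np.load(f"/tmp/{n}1.npz"); P=cloud(n,z["d"]); hsv=cv2.cvtColor(z["im"],cv2.COLOR_RGB2HSV)
    m=np.load(f"/tmp/{n}1_g.npy"); Q=P[m]
    for nm,k in(("top",(Q[:,2]>.279)),("face",(Q[:,1]<.04)&(Q[:,2]>.24)),("knU",(Q[:,1]>.068)&(Q[:,2]>.2)),("knL",(Q[:,1]>.068)&(Q[:,2]<.16)&(Q[:,2]>.09))):
        k=Q[k]
        if len(k)>5: print(n,nm,len(k),np.percentile(k,[1,50,99],axis=0).round(4).tolist(),"rect",np.round(np.hstack([np.ravel(x) for x in cv2.minAreaRect((k[:,:2]*1000).astype(np.float32))]),1))
    # face plane fit (scene): x vs y,z
    k=Q[(Q[:,1]<.05)&(Q[:,2]>.09)&(Q[:,2]<.28)]
    if len(k)>200:
        A=np.c_[k[:,1],k[:,2],np.ones(len(k))]
        w=np.ones(len(k),bool)
        for _ in range(8):
            c=np.linalg.lstsq(A[w],k[w,0],rcond=None)[0]; w=abs(A@c-k[:,0])<.003
        print("plane x=ay+bz+c",c,w.sum())
E
```

```text
scene top 580 [[0.5959, -0.0147, 0.2793], [0.6074, 0.0186, 0.2833], [0.6896, 0.0491, 0.335]] rect [643.7  12.4  67.5  96.5  85. ]
scene face 1302 [[0.5963, -0.0517, 0.2408], [0.6119, 0.0123, 0.2706], [0.6851, 0.0394, 0.3332]] rect [634.1   6.4 101.9  87.2  23.6]
scene knU 636 [[0.6021, 0.0683, 0.2247], [0.6176, 0.0815, 0.2418], [0.626, 0.0943, 0.2586]] rect [613.8  81.4  27.2  26.3  83.5]
scene knL 456 [[0.5997, 0.0686, 0.1045], [0.6169, 0.0819, 0.1215], [0.6256, 0.0955, 0.1391]] rect [611.8  82.3  27.9  28.6  89.5]
plane x=ay+bz+c [0.12882977 0.02222685 0.604196  ] 4279
top top 11 [[0.5978, 0.038, 0.2801], [0.599, 0.0456, 0.2832], [0.6007, 0.0519, 0.284]] rect [598.6  45.1  14.5   1.5  77.8]
top face 11 [[0.5965, 0.0356, 0.2522], [0.5974, 0.0379, 0.2611], [0.5978, 0.0396, 0.2832]] rect [597.2  37.7   1.3   4.    1.7]
top knU 135 [[0.5933, 0.0683, 0.2245], [0.6003, 0.0783, 0.2377], [0.6077, 0.0937, 0.2601]] rect [600.6  81.4  26.1  15.6  81.1]
top knL 114 [[0.5939, 0.0686, 0.1043], [0.6008, 0.0768, 0.1195], [0.6183, 0.0958, 0.1396]] rect [603.   80.6  19.7  28.4  39.3]
```

The door hangs upright in the grip, knuckles at about (354,232) and (344,283), in front of the pins at (389,285) and (374,330). Next I'll fit knuckle and pin in the same camera, so that calibration errors cancel.

```bash
cat > fit.py <<'E'
from h import *
from scipy.optimize import least_squares
import sys
def circ(k,r,c0):
    f=lambda c:np.hypot(*(k[:,:2]-c).T)-r
    s=least_squares(f,c0,loss="soft_l1",f_scale=.001); return s.x,np.sqrt(np.median(s.fun**2))
if __name__=="__main__":
  tag=sys.argv[1]
  for n in("scene","top"):
    z=np.load(f"/tmp/{n}.npz"); P=cloud(n,z["d"]); ok=z["d"]>0
    B=ok&(P[...,1]>.12)&(P[...,1]<.155)&(P[...,0]>.595)&(P[...,0]<.635)
    for a,b in((.178,.195),(.058,.075)):
        k=P[B&(P[...,2]>a)&(P[...,2]<b)]
        c,e=circ(k,.005,[.615,.143]); print(n,"pin",len(k),c.round(4),e.round(4))
    z=np.load(f"/tmp/{n}{tag}.npz"); P=cloud(n,z["d"]); Q=P[np.load(f"/tmp/{n}{tag}_g.npy")]
    for u in(.2247,.1045):
        k=Q[(Q[:,1]>.062)&(Q[:,2]>u-.001)&(Q[:,2]<u+.034)]
        def f(p):  # axis xy, r = r0 - s*h free
            r=p[2]-p[3]*(k[:,2]-u); return np.hypot(k[:,0]-p[0],k[:,1]-p[1])-r
        s=least_squares(f,[.609,.082,.017,.2],loss="soft_l1",f_scale=.001); print(n,"kn",len(k),s.x.round(4),np.median(abs(s.fun)).round(4))
        k=k[k[:,2]<u+.006]; 
        if len(k)>8: print("   bottom r17",len(k),circ(k,.017,[.609,.082])[0].round(4))
E
python3 fit.py 1
```

```text
scene pin 60 [0.6143 0.1402] 0.0002
scene pin 35 [0.6143 0.1403] 0.0002
scene kn 693 [0.6108 0.079  0.0148 0.2107] 0.0009
   bottom r17 126 [0.6081 0.0785]
scene kn 492 [0.6104 0.0798 0.0149 0.2115] 0.001
   bottom r17 92 [0.6079 0.0797]
top pin 15 [0.6139 0.1434] 0.0002
top pin 8 [0.6138 0.1437] 0.0002
top kn 143 [0.6106 0.081  0.0162 0.2073] 0.0008
   bottom r17 35 [0.6111 0.0823]
top kn 113 [0.6091 0.0825 0.0151 0.1933] 0.0009
   bottom r17 24 [0.611  0.0834]
```

Call:
play_rows:
  deltas:
    - {"dx":0.04,"dy":-0.003,"dz":0,"spin":0}
    - {"dx":0.06,"dy":0,"dz":0,"spin":0}
    - {"dx":0.06,"dy":0,"dz":0,"spin":0}
    - {"dx":0.044,"dy":0,"dz":0,"spin":0}
    - {"dx":0,"dy":0,"dz":0,"spin":0}
    - {"dx":0,"dy":0,"dz":0,"spin":0}
    - {"dx":0,"dy":0,"dz":0,"spin":0}

```text
t: 9.2
tool_pos: [0.6067, 0.0411, 0.2446]
tcp_rot: [0.0, 0.736, 0.677, -0.0]
force: [-0.2, 0.6, -4.1]
width: 0.0159
gripper_force: 30.0
```

```bash
python3 look.py 2; sed -e 's/>.062)/>.122)/; s/\[.609,.082/[.614,.142/g' fit.py > fit2.py; python3 fit2.py 2; python3 -c "
import cv2
i=cv2.imread('pics/scene2.png')[180:360,300:460]; cv2.imwrite('pics/c2.png',cv2.resize(i,None,fx=3,fy=3,interpolation=2))"
```

```text
scene 0.62 9296
 zpct [0.0885 0.1903 0.2842 0.2854]
9.4 [0.60675402 0.04109846 0.24456365] [ 1.55707694e-05  7.35988973e-01  6.76993519e-01 -7.72586243e-05] 0.015808027794795468
scene pin 60 [0.6143 0.1402] 0.0002
scene pin 35 [0.6143 0.1403] 0.0002
scene kn 734 [0.616  0.1384 0.0152 0.2259] 0.0008
   bottom r17 126 [0.6136 0.1385]
scene kn 438 [0.6157 0.139  0.0155 0.2196] 0.0008
   bottom r17 85 [0.6138 0.1391]
top pin 15 [0.6139 0.1434] 0.0002
top pin 8 [0.6138 0.1437] 0.0002Traceback (most recent call last):
  File "fit2.py", line 15, in <module>
    z=np.load(f"/tmp/{n}{tag}.npz"); P=cloud(n,z["d"]); Q=P[np.load(f"/tmp/{n}{tag}_g.npy")]
                                                            ~~~~~~~^^^^^^^^^^^^^^^^^^^^^^^^
    fid = stack.enter_context(open(os.fspath(file), "rb"))
                              ~~~~^^^^^^^^^^^^^^^^^^^^^^^
FileNotFoundError: [Errno 2] No such file or directory: '/tmp/top2_g.npy'
```

View pics/c2.png

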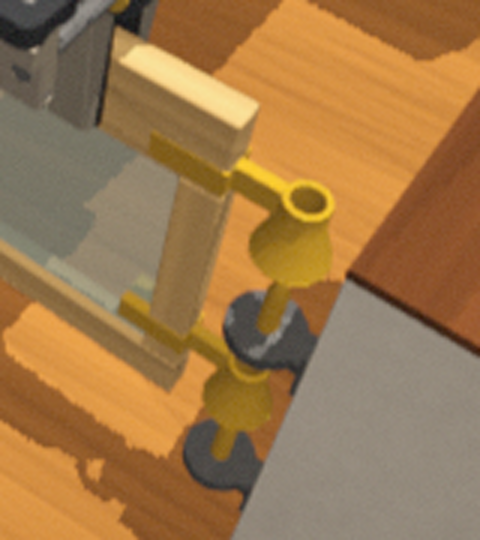

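In the crop each knuckle sits right over its own pin: upper knuckle at about (290,245) above the pin at (275,300). The fits agree to about 2 mm, so I'm lowering.

Call:
play_rows:
  deltas:
    - {"dx":0.003,"dy":0,"dz":0.02,"spin":0}
    - {"dx":0,"dy":0,"dz":0.025,"spin":0}
    - {"dx":0,"dy":0,"dz":0.025,"spin":0}
    - {"dx":0,"dy":0,"dz":0.02,"spin":0}
    - {"dx":0,"dy":0,"dz":0.02,"spin":0}
    - {"dx":0,"dy":0,"dz":0.02,"spin":0}
    - {"dx":0,"dy":0,"dz":0.02,"spin":0}
    - {"dx":0,"dy":0,"dz":0,"spin":0}
    - {"dx":0,"dy":0,"dz":0,"spin":0}

```text
t: 10.3
tool_pos: [0.6068, 0.0426, 0.1996]
tcp_rot: [-0.0, 0.736, 0.677, -0.0]
force: [-0.5, -0.2, -4.5]
width: 0.0157
gripper_force: 30.0
```

Call:
play_rows:
  deltas:
    - {"dx":0,"dy":0,"dz":0.01,"spin":0}
    - {"dx":0,"dy":0,"dz":0.01,"spin":0}
    - {"dx":0,"dy":0,"dz":0.007,"spin":0}
    - {"dx":0,"dy":0,"dz":0,"spin":0}
    - {"dx":0,"dy":0,"dz":0,"spin":0}

```text
t: 10.8
tool_pos: [0.6068, 0.0426, 0.1915]
tcp_rot: [-0.0, 0.736, 0.677, -0.0]
force: [0.4, -0.8, -4.1]
width: 0.0157
gripper_force: 30.0
```

Not touching yet, so I'm creeping down to contact.

Call:
play_rows:
  deltas:
    - {"dx":0,"dy":0,"dz":0.004,"spin":0}
    - {"dx":0,"dy":0,"dz":0.003,"spin":0}
    - {"dx":0,"dy":0,"dz":0,"spin":0}
    - {"dx":0,"dy":0,"dz":0,"spin":0}

```text
t: 11.2
tool_pos: [0.6073, 0.0424, 0.1908]
tcp_rot: [0.001, 0.736, 0.677, 0.0]
force: [-2.2, -1.5, 5.5]
width: 0.0158
gripper_force: 30.0
```

```bash
python3 look.py 3; python3 -c "
import cv2
i=cv2.imread('pics/scene3.png')[180:360,300:460]; cv2.imwrite('pics/c3.png',cv2.resize(i,None,fx=3,fy=3,interpolation=2))"
```

```text
scene 0.98 7240
 zpct [0.0351 0.1296 0.2306 0.2319]
top 0.67 457
 zpct [0.0381 0.2169 0.2309 0.2318]
11.4 [0.60727343 0.04238674 0.19070812] [6.11463034e-04 7.35691186e-01 6.77316716e-01 4.14633985e-04] 0.015712790070037612
```

View pics/c3.png

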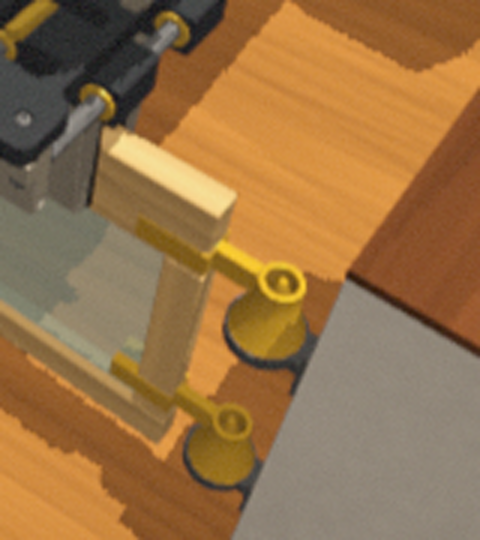

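The picture shows both knuckles seated on their collars, the pin tips visible in the bores at (282,283) and (232,422). The door's top is at z 0.231, which matches home, and the force rose on contact. I'm letting go.

Call:
play_rows:
  deltas:
    - {"dx":0,"dy":0,"dz":-0.003,"spin":0}
    - {"dx":0,"dy":0,"dz":0,"spin":0}
    - {"dx":0,"dy":0,"dz":0,"spin":0}

```text
t: 11.7
tool_pos: [0.6072, 0.0424, 0.1908]
tcp_rot: [0.0, 0.736, 0.677, 0.0]
force: [-2.4, -1.5, 3.8]
width: 0.0156
gripper_force: 30.0
```

Call:
play_rows:
  deltas:
    - {"dx":0,"dy":0,"dz":0,"spin":0}
    - {"dx":0,"dy":0,"dz":0,"spin":0}
    - {"dx":0,"dy":0,"dz":0,"spin":0}
    - {"dx":0,"dy":0,"dz":0,"spin":0}
    - {"dx":0,"dy":0,"dz":0,"spin":0}
    - {"dx":0,"dy":0,"dz":0,"spin":0}
    - {"dx":0,"dy":0,"dz":0,"spin":0}
  grip: 0.7

```text
t: 12.4
tool_pos: [0.6068, 0.0426, 0.1903]
tcp_rot: [-0.0, 0.736, 0.677, -0.0]
force: [0.0, -0.7, -0.6]
width: 0.0642
gripper_force: 0.0
```

Call:
play_rows:
  deltas:
    - {"dx":0,"dy":0,"dz":-0.05,"spin":0}
    - {"dx":0,"dy":0,"dz":-0.1,"spin":0}
    - {"dx":0,"dy":0,"dz":-0.1,"spin":0}
    - {"dx":0,"dy":0,"dz":-0.1,"spin":0}
    - {"dx":0,"dy":0,"dz":-0.05,"spin":0}
    - {"dx":0,"dy":0,"dz":0,"spin":0}
    - {"dx":0,"dy":0,"dz":0,"spin":0}
    - {"dx":0,"dy":0,"dz":0,"spin":0}
    - {"dx":0,"dy":0,"dz":0,"spin":0}
    - {"dx":0,"dy":0,"dz":0,"spin":0}

```text
t: 13.4
tool_pos: [0.6064, 0.0426, 0.309]
tcp_rot: [-0.001, 0.736, 0.677, -0.001]
force: [0.3, 0.0, 0.6]
width: 0.0645
gripper_force: 0.0
```

```bash
python3 look.py 4; python3 - <<'E'
from h import *
P={}
for t in "34":
    z=np.load(f"/tmp/scene{t}.npz"); Q=cloud("scene",z["d"])[np.load(f"/tmp/scene{t}_g.npy")]; T=Q[(Q[:,2]>.226)&(Q[:,2]<.236)]
    print(t,len(T),np.percentile(T,[2,50,98],axis=0).round(4).tolist())
E
```

```text
scene 0.64 9501
 zpct [0.0304 0.1559 0.2284 0.2304]
top 0.67 710
 zpct [0.0359 0.2234 0.2275 0.2286]
13.6 [0.60675011 0.04262386 0.31005143] [-1.56317579e-04  7.35705998e-01  6.77301001e-01 -1.20469476e-04] 0.06410113888304897
3 563 [[0.6033, 0.0519, 0.2264], [0.613, 0.0816, 0.2309], [0.6203, 0.1091, 0.2325]]
4 935 [[0.5989, -0.0224, 0.2261], [0.6099, 0.0535, 0.2285], [0.6199, 0.1055, 0.2312]]
```

View pics/scene4.png

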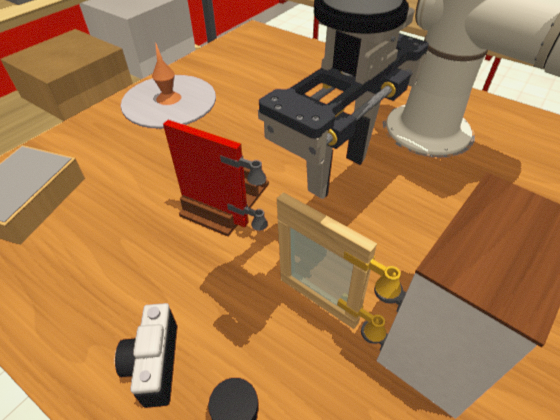

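The door hangs on both pins, with its knuckles at (388,283) and (374,328), and the red door still stands in the rack. I'm pausing for it to settle, then checking that it's at rest.

Call:
play_rows:
  deltas:
    - {"dx":0,"dy":0,"dz":-0.05,"spin":0}
    - {"dx":0,"dy":0,"dz":0,"spin":0}
    - {"dx":0,"dy":0,"dz":0,"spin":0}
    - {"dx":0,"dy":0,"dz":0,"spin":0}
    - {"dx":0,"dy":0,"dz":0,"spin":0}
    - {"dx":0,"dy":0,"dz":0,"spin":0}
    - {"dx":0,"dy":0,"dz":0,"spin":0}
    - {"dx":0,"dy":0,"dz":0,"spin":0}
    - {"dx":0,"dy":0,"dz":0,"spin":0}
    - {"dx":0,"dy":0,"dz":0,"spin":0}

```text
t: 14.6
tool_pos: [0.6068, 0.0426, 0.3253]
tcp_rot: [0.0, 0.736, 0.677, 0.0]
force: [-0.3, -0.9, 0.3]
width: 0.0641
gripper_force: 0.0
```

```bash
python3 look.py 5; python3 - <<'E'
from h import *
for t in "45":
    z=np.load(f"/tmp/scene{t}.npz"); Q=cloud("scene",z["d"])[np.load(f"/tmp/scene{t}_g.npy")]; T=Q[(Q[:,2]>.224)&(Q[:,2]<.236)]
    print(t,len(T),np.percentile(T,[2,50,98],axis=0).round(4).tolist())
    for u in(.17,.05):
        k=Q[(Q[:,1]>.12)&(Q[:,2]>u-.004)&(Q[:,2]<u+.034)]; print(np.percentile(k,[1,50,99],axis=0).round(4).tolist())
E
```

```text
scene 0.9 9430
 zpct [0.033  0.1559 0.2284 0.2305]
top 0.7 737
 zpct [0.0366 0.2234 0.2277 0.2287]
14.8 [0.60683095 0.04261059 0.32530899] [8.85113161e-06 7.35711289e-01 6.77295282e-01 8.33687750e-06] 0.06460411037722644
4 1174 [[0.5982, -0.0364, 0.2243], [0.6099, 0.0446, 0.2278], [0.6199, 0.1056, 0.2312]]
[[0.608, 0.1211, 0.1727], [0.6232, 0.1383, 0.1877], [0.6311, 0.1536, 0.2037]]
[[0.6073, 0.1213, 0.0512], [0.6228, 0.1423, 0.0674], [0.6305, 0.1578, 0.0837]]
5 1177 [[0.5978, -0.0369, 0.2242], [0.6098, 0.0441, 0.2279], [0.6201, 0.1056, 0.2313]]
[[0.6078, 0.1206, 0.1726], [0.6232, 0.1388, 0.187], [0.6312, 0.1541, 0.2035]]
[[0.6074, 0.1209, 0.0521], [0.6226, 0.1431, 0.0675], [0.6307, 0.1588, 0.0838]]
```

The door is at rest and seated: the second reading matches the first to within about 1 mm, and the tool is clear. Handing in.

```bash
python3 -c "
from rig import manip
print(manip.close_job())"
```

```text
the job is handed in; nothing more can be done
None
```

The glazed door hangs at rest on both showcase pins, released with the gripper clear, and the red door still stands in the rack; I handed the job in at about 15 s, and no verdict was shown.

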